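Refit the hob knob and hold it pressed in

TASK

The control knob has come off the small gas hob: lift the hob's lock lever off the bare spindle and fold it fully back, then take the knob from the worktop, turn it so its bore matches the spindle's flat and push it home. Push the knob down against the spindle's spring as far as it goes, as for lighting the burner, and finish like that, still holding the knob pressed in with the lever folded back. Leave the crockery and the teaspoon where they are.

Things in the scene. Friction and masses are not known exactly. Their poses are not given: they have to be found in the camera images.
- hob: Steel table-top gas hob, 160 (x) x 320 (y) x 50 mm high, fixed; origin at the centre of its underside, z up, +y towards its burner end (pan support 29 mm high, radius 73 mm, centred at y = +68 mm). Its flat top panel is 50 mm above the worktop. Spindle at (0, -85) mm, the lever's pivot head (28 x 18 mm, 38 mm high) at (0, -137) mm.
- spindle_tip (a point): Centre of the top end of the bare steel spindle, on its axis, 20 mm above the hob panel. An upright D-shaft of 12 mm diameter with one flat, 2.5 mm from its axis, facing this frame's +x (which is the hob's +x, away from the robot); tip chamfered by 1.5 mm. It does not turn.
- spindle (a joint): How far the spindle is pushed down into the hob, m: 0 at rest, stop at 0.005. A spring holds it up: 3 N starts it moving, 8 N reaches the stop.
- lever (a joint): Angle of the lock lever, rad: 0 = lying level over the spindle, pointing to the hob's +y; it grows as the lever is lifted, 1.57 = upright, 2.4 = stop, folded back beyond the pivot towards the hob's -y. Light friction (0.5 N at the tab) lets it stay where it is left. It starts between 0 and 0.3.
- lever_hinge (a point): On the lever's hinge axis, which is this frame's x (along the hob's x), 32 mm above the hob panel and 52 mm to the hob's -y side of the spindle. The frame turns with the lever: its y points along the lever towards the tab.
- lever_tab (a point): Middle of the black finger tab at the lever's free end, 80 mm along and 8 mm above the hinge in the lever's frame. The tab is 10 mm thick along x (pinch it there), 18 mm along the lever, 24 mm high (14 mm below to 10 mm above this point); the arm to the hinge is 8 mm wide, 6 mm thick.
- knob: Loose black control knob, about 50 g, 44 mm high, standing bore down on the worktop; origin at the centre of its underside, on the bore's axis, z up. Round skirt 40 mm across, tapering to 23 mm at 20 mm height; above it a grip bar along x, 14 mm wide, parallel-sided from x = -12 to +10 mm, then tapering to a nose (thin steel line on top) at x = +22 mm.
- knob_bore_end (a point): Centre of the blind end of the knob's D-shaped bore, 14 mm above the underside. The bore is 13.8 mm across, its flat 3.4 mm from the axis on the nose (+x) side: it fits when knob x points along spindle x within about 8 degrees. Fully home, this point meets the spindle's tip and the skirt is 6 mm above the panel (1 mm with the spindle pressed to its stop).
- knob_grip (a point): Place to grip the knob: middle of the grip bar's parallel sides, 34 mm above the underside and 2 mm behind the axis (x = -2 mm); close the fingers along y, 14 mm.
- sugar_bowl: White sugar bowl, 67 mm across, 40 mm high, on the worktop (origin centre of underside). Bystander.
- teacup: Cream teacup, 91 x 122 x 72 mm high with its handle (origin centre of underside). Bystander.
- teaspoon: Steel teaspoon, 130 x 26 x 11 mm, lying on the worktop (origin centre of underside). Bystander.
- salt_cellar: Grey-green stoneware salt pot, 63 mm across, 36 mm high (origin centre of underside). Bystander.
Not all that is in view belongs to the job. What is shaped like the knob but yellow is not meant.

How it is judged:
By the outcome, as a careful person would: the job done as asked, in the order asked, and still so for the second after the job is handed in, while the arm keeps its last pose, push and grip.
It also fails if it takes over 58 s, if anything falls off the work surface, if the arm or the gripper's body presses on something with over 40 N, if the wrist force passes 120 N, or if a joint passes its speed limit or range.

ROBOT

A 7-joint arm with a two-finger parallel gripper is mounted at the origin on a cart in front of the work surface, level with it; the furniture and walls round the work are solid. World frame = base frame: x ahead of the robot, y to its left, z up, the work surface at z = 0. Lengths are in mm, angles in rad, forces in N, time in s.
With the tool pointing down it reaches from about 425 to 1025 mm from the base axis. Payload 3.6 kg.
Tool frame: the origin (TCP) lies midway between the tips of the shut fingers; the grasp point (between the pads) lies 19 mm behind it; z points along the fingers, y is the line along which they close (so a half turn about z gives the same grasp; the last joint's range is limited). The gripper opens to 85 mm and grips with 20 to 120 N. Pads are 22 mm wide; open, the fingers measure 114 mm over their backs; the gripper's body (76 mm by 85 mm) begins 54 mm behind the grasp point. The pads swing forward as they close: fully open they stand 13 mm farther back than shut.
Start: joints at [-1.208, 0.591, 0.048, 1.609, -0.033, 0.943, -0.034], TCP at [319.778, 650.67, 231.302] pointing down, gripper open.
Joint ranges: [-2.69, 2.69], [-0.47, 2.24], [-1.27, 1.36], [0.19, 2.51], [-1.53, 4.68], [0.08, 2.07], [-3.09, 3.09]. Speed limits (rad/s): [2.57, 2.57, 3.14, 3.14, 3.14, 3.14, 3.14].

INTERFACE

Orientations are given as a unit quaternion [x, y, z, w].
In Python, from bench import arm gives the robot as it stands. Calls block until the motion is done:
- arm.goto(position, orientation): joint-space move of the TCP to a pose.
- arm.line_to(position, feed=150, frame=None): straight line of the TCP; frame=None keeps the orientation; feed is the mean speed in mm/s.
- arm.move_joints(angles): joint-space move.
- arm.gripper_to(opening, strength=None): opening from 0.0 (shut) to 1.0 (fully open); strength is the grip in N (None keeps the last); returns when the fingers have stopped.
- arm.pause(seconds).
- arm.inverse_kinematics(position, orientation): joint angles nearest the present ones, or None.
- arm.get_obs(): the state.
- arm.capture(name): name is "scene" or "top"; returns the picture (400x640x3 uint8, red, green, blue); there is no depth.
- arm.camera_params(name): a dict with "camera_matrix" (3x3 intrinsics, pixels), "eye" and "attitude" of the camera in the world. Camera axes: x right, y up, looking along -z (the intrinsics and any distortion apply to the point x, -y, -z); pixel columns grow to the right and rows downward; lengths in mm; the calibration is good to about 2 mm. A picture is of the moment at which its call begins. camera_params takes no time and is no camera call.
A pose or a line that the arm cannot do raises arm.Unreachable and nothing moves.
- arm.sign_off(): hands the job in; it is judged then, once.
The state is a dict: "clock": time; "qpos": joint angles; "qd": joint speeds; "effort": joint torques, N m; "eef_pos": TCP position; "tcp_rot": TCP orientation; "wrist_force": force on the tool from outside, world axes, zero at the start; "moment": the same for the moment, N m; "grip_width": opening from 0.0 (shut) to 1.0 (fully open); "finger_force": force on a finger pad.
Only numpy, scipy, OpenCV 4.12 (cv2) and the standard library are available. Lean on these libraries where they do the work, as an engineer would, in place of code of your own. Each camera call takes 0.05 s, during which the arm holds its last target. There are 200 camera calls.

## Working session

There is one attempt and no reset: what is moved stays moved. The work goes in short steps, each a Python script; the robot and the scene stay as the last script left them, time stands still between calls to the robot, and variables do not carry over. Pictures are saved under pics/ and viewed, at most 10 in all, crops included, and the job is handed in when it is done.

```bash
mkdir -p pics; ls; python3 - <<'E'
from bench import arm
import cv2
for n in("scene","top"):
    p=arm.camera_params(n); print(n,p)
    cv2.imwrite(f"pics/{n}0.png",arm.capture(n)[:,:,::-1])
print(arm.get_obs())
E
```

```text
pics
scene {'camera_matrix': array([[366.03175812,   0.        , 324.34456376],
       [  0.        , 366.03175812, 201.66393724],
       [  0.        ,   0.        ,   1.        ]]), 'eye': array([-114.35555441,  578.47486106,  553.56577389]), 'attitude': array([-0.24177813,  0.40747216,  0.76895846, -0.42920003])}
top {'camera_matrix': array([[461.34454402,   0.        , 330.95576239],
       [  0.        , 461.34454402, 195.11712673],
       [  0.        ,   0.        ,   1.        ]]), 'eye': array([ 369.17626684,  226.00989954, 1095.05120164]), 'attitude': array([-0.05361263,  0.05571263,  0.71262891, -0.6972674 ])}
{'clock': 0.1, 'qpos': array([-1.20748504,  0.59201698,  0.0483273 ,  1.60969716, -0.03328435,
        0.94271187, -0.03369504]), 'qd': array([ 0.00086552, -0.00028675, -0.00059055, -0.00449242, -0.00100462,
       -0.00060258, -0.00060295]), 'effort': array([ 4.70906321e-03, -5.49999261e+01,  1.55324690e+00, -1.98823804e+01,
        9.71854693e-03,  3.79466263e-03,  1.38421387e-05]), 'eef_pos': array([319.4666604 , 649.98493978, 230.26217737]), 'tcp_rot': array([ 2.26388079e-01,  9.74036657e-01, -1.00133607e-03, -1.61557919e-04]), 'wrist_force': array([ 0.43248301, -0.41190447,  0.56879737]), 'moment': array([-0.04965854,  0.0581096 ,  0.02056937]), 'finger_force': 0.0, 'grip_width': 1.0010921116164808}
```

View pics/scene0.png

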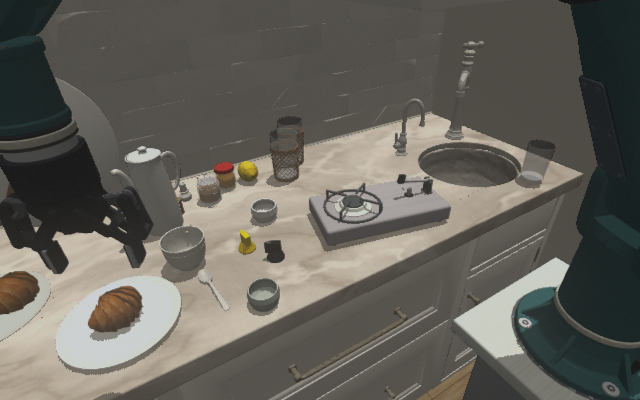

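View pics/top0.png

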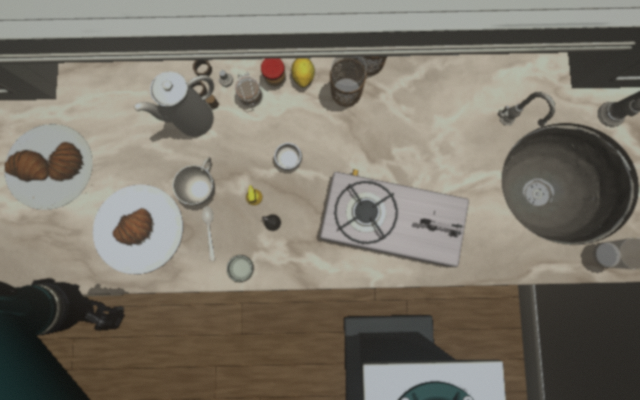

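The scene picture shows the hob around (380,208) with the lever at (412,188) and the burner at left. Knob candidates are the black one at scene (274,252)/top (271,222) and the yellow one at scene (247,242)/top (254,195). Other dark things are the lever tab and pivot (scene 403,178 / 428,186) and the burner cap (353,201). I choose the black one at top (271,222) and check it in a close crop.

```bash
cat > h.py <<'E'
import numpy as np, cv2
from bench import arm
from scipy.spatial.transform import Rotation as R
C={n:arm.camera_params(n) for n in("scene","top")}
def ray(n,u,v):
    c=C[n];K=c["camera_matrix"]
    d=np.array([(u-K[0,2])/K[0,0],-(v-K[1,2])/K[1,1],-1.])
    return c["eye"],R.from_quat(c["attitude"]).apply(d)
def onz(n,u,v,z):
    e,d=ray(n,u,v); return e+d*(z-e[2])/d[2]
def tri(a,b):
    (e,d),(f,g)=ray("scene",*a),ray("top",*b)
    s=np.linalg.lstsq(np.c_[d,-g],f-e,rcond=None)[0]
    p,q=e+s[0]*d,f+s[1]*g
    return (p+q)/2,np.linalg.norm(p-q)
def proj(n,P):
    c=C[n];K=c["camera_matrix"];p=R.from_quat(c["attitude"]).inv().apply(np.array(P,float)-c["eye"])
    return np.array([K[0,2]-K[0,0]*p[0]/p[2],K[1,2]+K[1,1]*p[1]/p[2]])
E
python3 - <<'E'
import sys;sys.path.insert(0,'.')
from h import *
S=cv2.imread('pics/scene0.png');T=cv2.imread('pics/top0.png')
def cr(I,x,y,w,h,k): return cv2.resize(I[y:y+h,x:x+w],(w*k,h*k),interpolation=cv2.INTER_CUBIC)
a=cr(T,310,165,170,110,3) ; b=cr(T,240,180,48,55,6)
c=cr(S,385,165,72,50,7); d=cr(S,235,225,50,45,5)
M=np.zeros((690,800,3),np.uint8)
M[:330,:510]=a; M[:330,510:798]=b; M[335:685,:504]=c; M[335:560,510:760]=d
M=M[:686]; cv2.imwrite('pics/m1.png',cv2.resize(M,None,fx=.87,fy=.87))
# hob panel in the top view
hsv=cv2.cvtColor(T,cv2.COLOR_BGR2HSV)
print(T[240,390],T[240,300],T[185,420],T[225,355])
for p in[(333,174),(468,196),(457,265),(320,238)]: print(onz("top",*p,50))
for p in[(271,222),(254,195)]: print(onz("top",*p,20))
print(onz("scene",274,252,20))
E
```

```text
[166 167 172] [123 139 150] [156 171 179] [178 185 180]
[581.41114381 215.30244024  50.        ]
[523.30969866 -92.99999964  50.        ]
[367.62036212 -57.76292801  50.        ]
[434.65405682 248.00070969  50.        ]
[476.32524079 362.42539711  20.        ]
[541.06689713 402.3771196   20.        ]
[472.36262075 369.10742493  20.        ]
```

View pics/m1.png

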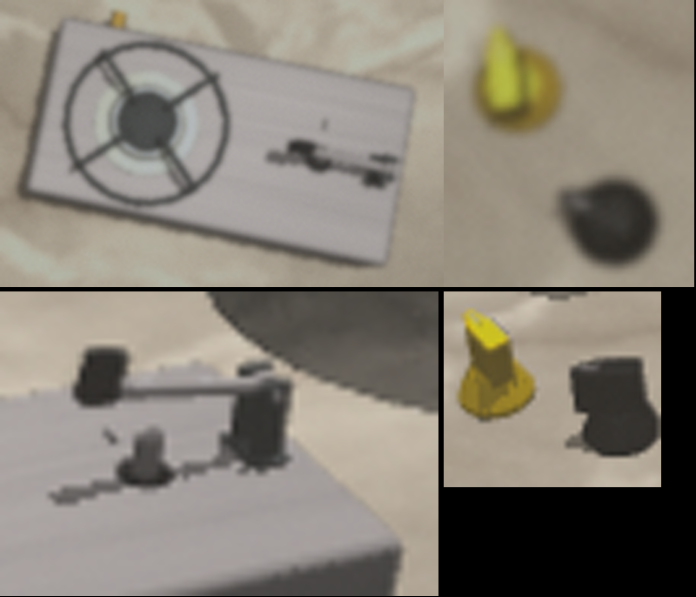

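The mosaic confirms it: black knob with the nose at top (263,217) and skirt centre at about (273,222), the yellow one separate. The lever is slightly raised over the bare spindle, with the tab at scene ≈(402,178) and the spindle tip at scene ≈(409,189).

```bash
cat > m.py <<'E'
import sys;sys.path.insert(0,'.')
from h import *
S=cv2.imread('pics/scene0.png');T=cv2.imread('pics/top0.png')
# hob: low saturation panel, top view
def panel(I,lo,box):
    x,y,w,h=box; sub=I[y:y+h,x:x+w].astype(int)
    m=((sub[...,2]-sub[...,0]<lo)&(sub.sum(2)>390)).astype(np.uint8)
    m=cv2.morphologyEx(m,cv2.MORPH_CLOSE,np.ones((9,9)));m=cv2.morphologyEx(m,cv2.MORPH_OPEN,np.ones((9,9)))
    c=max(cv2.findContours(m,0,cv2.CHAIN_APPROX_NONE)[0],key=cv2.contourArea)
    return c[:,0]+[x,y]
c=panel(T,14,(310,160,175,120))
W=np.array([onz("top",*p,50)[:2] for p in c],np.float32)
r=cv2.minAreaRect(W);print("hob top rect",r)
# four edge-line fits
th=np.arctan2(-58.1,-308.3)  
b=cv2.boxPoints(r);cen=b.mean(0)
L=[]
for i in range(4):
    a,d=b[i],b[(i+1)%4];u=(d-a)/np.linalg.norm(d-a);n=np.array([-u[1],u[0]]);t=(W-a)@u;ln=np.linalg.norm(d-a)
    k=(abs((W-a)@n)<8)&(t>.1*ln)&(t<.9*ln)
    vx,vy,x0,y0=cv2.fitLine(W[k],cv2.DIST_HUBER,0,.01,.01).ravel();L.append(((x0,y0),(vx,vy)))
    print("edge",(x0,y0),np.degrees(np.arctan2(vy,vx)))
P=[]
for i in range(4):
    (p,u),(q,v)=L[i],L[(i+1)%4]
    s=np.linalg.solve(np.c_[u,-np.array(v)],np.array(q)-p);P.append(np.array(p)+s[0]*np.array(u))
P=np.array(P);print("corners",P.round(1),"lens",[np.linalg.norm(P[i]-P[i-1]).round(1) for i in range(4)],"cen",P.mean(0))
# knob masks
for n,I,bx in(("top",T,(255,208,32,28)),("scene",S,(262,236,26,32))):
    x,y,w,h=bx;g=cv2.resize(I[y:y+h,x:x+w],None,fx=8,fy=8,interpolation=cv2.INTER_CUBIC).max(2)
    m=(g<85).astype(np.uint8);c=max(cv2.findContours(m,0,cv2.CHAIN_APPROX_NONE)[0],key=cv2.contourArea)[:,0]
    c=(c+.5)/8+[x,y]-.5
    print(n,"bbox",c.min(0),c.max(0))
    if n=="top":
        w0=np.array([onz(n,*p,3)[:2] for p in c],np.float32)
        cc=np.median(w0,0)
        for _ in range(20):  # circle fit ignoring the nose
            k=abs(np.linalg.norm(w0-cc,axis=1)-20)<2.5
            A=np.c_[2*w0[k],np.ones(k.sum())];s=np.linalg.lstsq(A,(w0[k]**2).sum(1),rcond=None)[0];cc=s[:2]
        print("skirt",cc,"r",np.sqrt(s[2]+cc@cc))
        j=np.argmax(np.linalg.norm(w0-cc,axis=1));p=c[j]
        tip=onz(n,*p,44)[:2];print("nose px",p,"world",tip,"dist",np.linalg.norm(tip-cc),"yaw",np.degrees(np.arctan2(*(tip-cc)[::-1])))
E
python3 m.py
```

```text
hob top rect ((485.20184326171875, 74.07647705078125), (314.5079345703125, 171.39353942871094), 77.18598175048828)
edge (np.float32(449.27695), np.float32(-77.02398)) -12.788704
edge (np.float32(542.19), np.float32(-51.422016)) 84.560936
edge (np.float32(520.4713), np.float32(225.74599)) -13.230751
edge (np.float32(402.53946), np.float32(89.75363)) 76.76343
corners [[537.8 -97.1]
 [567.5 214.7]
 [439.  244.9]
 [367.7 -58.5]] lens [np.float32(174.5), np.float32(313.2), np.float32(132.0), np.float32(311.7)] cen [478.01608  75.98755]
top bbox [262.9375 214.4375] [280.0625 229.9375]
skirt [477.83473214 362.6623745 ] r 18.972995991624785
nose px [263.1875 217.4375] world [484.79477607 377.22904833] dist 16.144045283736755 yaw 64.46124986685982
scene bbox [263.8125 240.1875] [283.9375 262.1875]
```

```bash
python3 - <<'E'
from h import *
print("spindle tip",onz("scene",409.2,187.7,70),"base",onz("scene",408.6,194.3,50))
print("ring",onz("top",366.1,212.1,78))
def hob(cx,cy,yaw): return lambda p:R.from_euler('z',yaw,degrees=True).apply(p)+[cx,cy,0]
for cx,cy,y in((477.5,77.5,-13.),):
    f=hob(cx,cy,y)
    for nm,p in dict(tip=(0,-85,70),base=(0,-85,50),ring=(0,68,78),head=(0,-137,88),c1=(80,160,50),c2=(80,-160,50),c3=(-80,-160,50),c4=(-80,160,50)).items():
        print(nm,f(p).round(1),proj("scene",f(p)).round(1),proj("top",f(p)).round(1))
    for a in(0,.1,.2,.3):
        t=f((0,-137+80*np.cos(a)-8*np.sin(a),82+80*np.sin(a)+8*np.cos(a)));print(a,t.round(1),proj("scene",t).round(1),proj("top",t).round(1))
for yw in(50,60,70,80):
    k=hob(477.8,362.7,yw)
    print(yw,[proj(n,k(q)).round(1) for q in((22,0,44),(-12,7,44),(-12,-7,44),(10,7,44)) for n in("scene","top")])
E
python3 - <<'E'
import sys;sys.path.insert(0,'.')
import cv2,numpy as np
S=cv2.imread('pics/scene0.png');T=cv2.imread('pics/top0.png')
a=cv2.resize(S[232:270,255:293],None,fx=10,fy=10,interpolation=cv2.INTER_NEAREST)
b=cv2.resize(T[207:237,252:290],None,fx=10,fy=10,interpolation=cv2.INTER_NEAREST)
b=cv2.copyMakeBorder(b,0,80,0,0,cv2.BORDER_CONSTANT)
m=np.hstack([a,b]);m=np.clip(m.astype(float)**.6*8.5,0,255).astype(np.uint8);cv2.imwrite('pics/m2.png',m)
E
```

```text
spindle tip [457.42972499  -1.86911754  70.        ] base [457.50351906  -2.70255993  50.        ]
ring [487.98798322 144.11230998  78.        ]
tip [458.4  -5.3  70. ] [410.  187.1] [433.3 224.3]
base [458.4  -5.3  50. ] [409.1 193.8] [431.4 225.1]
ring [492.8 143.8  78. ] [353.6 195.6] [366.2 209.9]
head [446.7 -56.   88. ] [429.1 177.4] [458.6 228.4]
c1 [591.4 215.4  50. ] [308.4 195.6] [332.9 169.7]
c2 [519.5 -96.4  50. ] [419.1 174.5] [469.6 197.6]
c3 [363.6 -60.4  50. ] [452.9 204.7] [458.3 266.8]
c4 [435.5 251.4  50. ] [328.2 232.1] [318.5 237.6]
0 [464.7  22.   90. ] [400.7 182.2] [422.7 220.8]
0.1 [464.4  20.8  97.9] [401.5 179.4] [424.  220.6]
0.2 [464.   18.9 105.7] [402.5 176.5] [425.6 220.4]
0.3 [463.3  16.2 113.3] [403.8 173.6] [427.6 220.3]
50 [array([264.9, 240.4]), array([262.2, 214.4]), array([279.1, 243.7]), array([271.6, 226. ]), array([280.7, 239.6]), array([275.5, 221.2]), array([269.2, 242.9]), array([264.2, 220. ])]
60 [array([264.5, 241.5]), array([261.2, 215.7]), array([279.8, 243.1]), array([272.6, 225.5]), array([280.3, 239. ]), array([275.6, 220.2]), array([269.6, 243.4]), array([264.2, 220.9])]
70 [array([264.4, 242.6]), array([260.5, 217.3]), array([280.4, 242.5]), array([273.4, 224.9]), array([279.8, 238.5]), array([275.5, 219.1]), array([270.2, 243.9]), array([264.4, 221.8])]
80 [array([264.7, 243.7]), array([260.1, 218.9]), array([280.7, 241.8]), array([274.2, 224.2]), array([279.1, 238. ]), array([275.2, 218.1]), array([270.9, 244.3]), array([264.7, 222.7])]
```

View pics/m2.png

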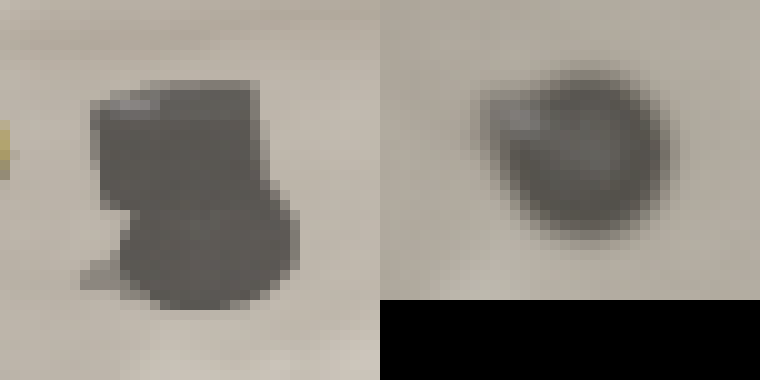

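The crop shows the nose's steel line at scene (264.5,242) and top (263,217), so the knob yaw is about 65° at (478,363). The hob yaw is about -13° and the spindle is at about (458,-4). The tab pixel gives a lever angle of about 0.12. I check IK and move to the lever.

```bash
cat >> h.py <<'E'
def q(psi): return R.from_euler('z',psi,degrees=True).as_quat() if 0 else (R.from_euler('z',psi,degrees=True)*R.from_euler('x',180,degrees=True)).as_quat()
YAW=-13.; SP=np.array([457.8,-3.8])
def hob(x,y,z):  # relative to the spindle, z above worktop
    return R.from_euler('z',YAW,degrees=True).apply([x,y,z])+[*SP,0]
def tab(a): return hob(0,-52+80*np.cos(a)-8*np.sin(a),82+80*np.sin(a)+8*np.cos(a))
def st(*k):
    o=arm.get_obs();print(round(o["clock"],2),o["eef_pos"].round(1),"F",o["wrist_force"].round(1),"M",o["moment"].round(2),"grip",round(o["grip_width"],3),round(o["finger_force"],1),*k);return o
E
python3 - <<'E'
from h import *
D=[0,0,19]
for nm,p,ps in(("tab0",tab(.12)-D,(77,-103)),("tab1",tab(1.2)-D,(77,-103)),("tab2",tab(2.4)-D,(77,-103)),("knob",[478,363,22],(65,245)),("ins",hob(0,0,100),(-13,167))):
    for s in ps:
        j=arm.inverse_kinematics(p,q(s));print(nm,s,None if j is None else np.round(j,2))
E
```

```text
tab0 77 [-0.33  0.55  0.25  2.3  -0.42  0.33  0.05]
tab0 -103 [ 0.09  0.55 -0.31  2.28  0.46  0.37  2.3 ]
tab1 77 [-0.32  0.43  0.38  2.29 -0.35  0.47  0.12]
tab1 -103 [ 0.22  0.42 -0.31  2.27  0.28  0.48  2.6 ]
tab2 77 [-0.04  0.48  0.27  2.32 -0.34  0.38  0.29]
tab2 -103 [ 0.5   0.49 -0.44  2.3   0.49  0.44  2.57]
knob 65 [-0.9   0.75  0.25  2.02 -0.42  0.42 -0.76]
knob 245 [-0.54  0.74 -0.26  2.    0.42  0.45  1.59]
ins -13 [-0.44  0.54  0.48  2.31 -0.63  0.41 -1.23]
ins 167 [-0.09  0.49 -0.    2.3   0.    0.35  1.25]
```

```bash
python3 - <<'E'
from h import *
t=tab(.12)
arm.goto(t+[0,0,70],q(77)); arm.gripper_to(.5,20); st()
arm.line_to(t-[0,0,17],feed=120); st("down")
I=arm.capture("scene");T=arm.capture("top")
arm.gripper_to(0,20); st("closed")
J=arm.capture("scene")
f=lambda I:cv2.resize(I[120:220,350:480],None,fx=6,fy=6,interpolation=cv2.INTER_CUBIC)[:,:,::-1]
cv2.imwrite("pics/g1.png",cv2.resize(np.vstack([f(I)[:300+0],f(J)[:300]]) if 0 else np.hstack([f(I)[:,:],f(J)]),(800,308)))
E
```

```text
2.9 [463.8  22.  169.5] F [-0.9  0.1  0.3] M [-0.    0.03  0.04] grip 0.497 0.0
3.77 [464.1  21.9  82.8] F [-0.7 -0.3  0. ] M [ 0.04 -0.01 -0.04] grip 0.501 0.0 down
4.26 [464.3  22.1  82.8] F [ 0.4 -0.3  1.9] M [-0.07 -0.08 -0.02] grip 0.113 25.0 closed
```

View pics/g1.png

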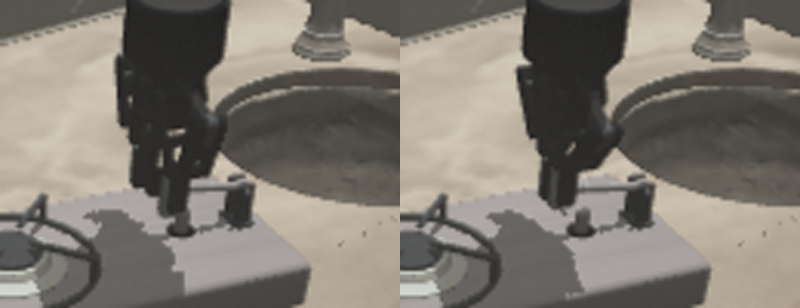

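Right panel: the tab is pinched between the fingers at about (555,185), and the gripper width of 9.6 mm matches the tab. Next I swing it along the arc.

```bash
python3 - <<'E'
from h import *
for a in np.r_[np.arange(.35,2.4,.23),2.4]:
    arm.line_to(tab(a)-[0,0,17],feed=120); o=st(round(a,2))
    if np.linalg.norm(o["wrist_force"])>30 or o["grip_width"]<.06: print("STOP");break
I=arm.capture("scene");T=arm.capture("top")
cv2.imwrite("pics/l1.png",np.hstack([cv2.resize(I[120:220,380:480],(400,400)),cv2.resize(T[180:270,410:500],(400,400))])[:,:,::-1])
E
```

```text
4.61 [462.8  15.8 100.4] F [ 0.7 -0.4  3.8] M [-0.43 -0.03 -0.04] grip 0.109 24.2 0.35
4.91 [460.6   6.2 115.7] F [ 0.2 -0.8  4.4] M [-0.44 -0.12 -0.05] grip 0.112 23.3 0.58
5.21 [457.5  -6.9 128.8] F [ 1.6 -1.6  4. ] M [-0.41 -0.22  0.01] grip 0.114 22.6 0.81
5.51 [453.9 -22.4 138.4] F [ 1.9 -1.   5.5] M [-0.51 -0.21 -0.04] grip 0.115 22.1 1.04
5.81 [449.9 -39.3 144. ] F [ 0.9 -0.9  6.6] M [-0.54 -0.24  0.03] grip 0.113 21.8 1.27
6.11 [445.8 -57.  145.4] F [ 1.9 -2.   4.5] M [-0.44 -0.32 -0.06] grip 0.113 21.5 1.5
6.41 [441.7 -74.6 142.6] F [ 1.7 -2.2  2.7] M [-0.42 -0.4  -0.01] grip 0.109 21.4 1.73
6.71 [437.8 -91.2 135.8] F [ 2.7 -2.  -0.6] M [-0.44 -0.59 -0.03] grip 0.112 22.0 1.96
7.01 [ 434.4 -106.   125.4] F [ 2.9 -2.  -0.8] M [-0.52 -0.6  -0.03] grip 0.109 23.6 2.19
7.3 [ 431.7 -117.3  113.2] F [ 2.7 -2.7 -0.4] M [-0.64 -0.49 -0.  ] grip 0.113 25.9 2.4
```

View pics/l1.png

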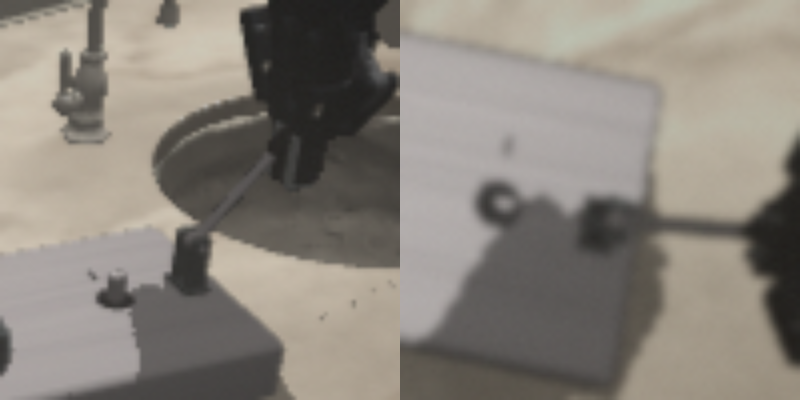

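The lever is folded back in both views, with the arm rising from the head to the tab beyond it. The bare spindle is clear at scene ≈(409,188) and top ≈(432.5,225.5). I nudge the lever into its stop, release, retreat, and measure the spindle precisely.

```bash
python3 - <<'E'
from h import *
arm.line_to(tab(2.47)-[0,0,17],feed=60); st("stop")
arm.gripper_to(.5); p=arm.get_obs()["eef_pos"]
arm.line_to(p+[0,0,60],feed=200); 
arm.goto([478-2*np.cos(np.radians(65)),363-2*np.sin(np.radians(65)),110],q(65)); st()
I=arm.capture("scene");T=arm.capture("top")
cv2.imwrite("pics/scene1.png",I[:,:,::-1]);cv2.imwrite("pics/top1.png",T[:,:,::-1])
f=lambda I,x,y,w,h,k:np.clip(cv2.resize(I[y:y+h,x:x+w],(w*k,h*k),interpolation=cv2.INTER_NEAREST).astype(float)**.7*5,0,255).astype(np.uint8)
M=np.hstack([f(I,395,160,50,45,8),f(T,417,205,50,45,8)])
G=np.hstack([f(I,240,200,80,70,5)[:240],f(T,235,190,80,48,5)])
cv2.imwrite("pics/s1.png",np.vstack([M,G])[:,:,::-1])
E
```

```text
7.65 [ 431.  -120.4  108.8] F [ 1.1 -3.2  4.2] M [-0.49 -0.34 -0.02] grip 0.114 27.0 stop
10.29 [478.1 359.1 110.1] F [-0.3  1.1  0.5] M [0.   0.01 0.03] grip 0.501 0.0
```

View pics/s1.png

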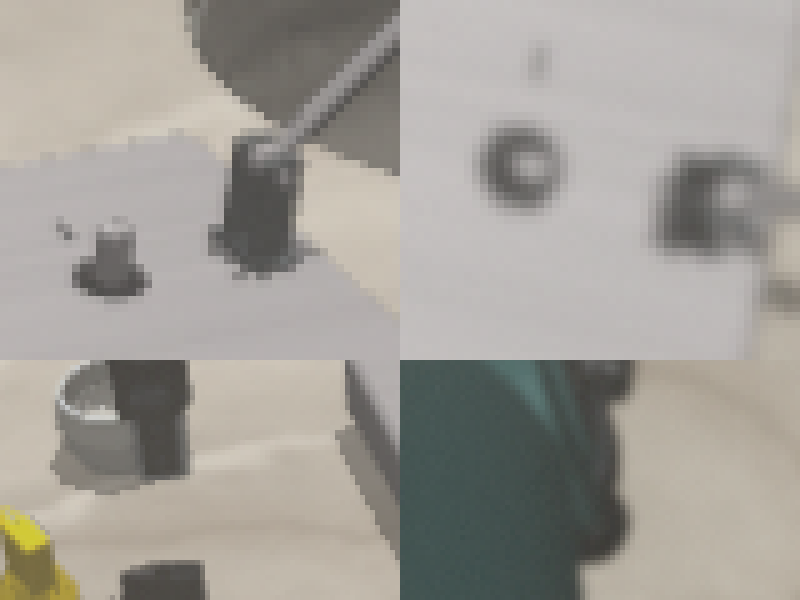

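```bash
python3 - <<'E'
from h import *
t=np.linspace(0,2*np.pi,90)
c=np.array([proj("scene",[477.8+20*np.cos(a),362.7+20*np.sin(a),z]) for a in t for z in(0,2)]);print(c.min(0),c.max(0),"seen x 267-284.5 ymax 262.4")
th=np.radians(65)
arm.line_to([477.8-2*np.cos(th),362.7-2*np.sin(th),22],feed=120);st()
arm.gripper_to(0,60);o=st("grip")
p=o["eef_pos"];arm.line_to(p+[0,0,40],feed=100);st("lifted")
I=arm.capture("scene")
f=lambda I,x,y,w,h,k:np.clip(cv2.resize(I[y:y+h,x:x+w],(w*k,h*k),interpolation=cv2.INTER_NEAREST).astype(float)**.7*5,0,255).astype(np.uint8)
cv2.imwrite("pics/k1.png",f(I,235,190,80,80,7)[:,:,::-1])
E
```

```text
[267.42804348 249.80985757] [285.3896102  262.50595539] seen x 267-284.5 ymax 262.4
11.28 [477.5 361.   22.4] F [ 0.3 -0.   0.5] M [-0.04  0.02  0.05] grip 0.503 0.0
11.64 [477.6 361.3  23. ] F [ 0.7 -1.5  5.3] M [0.   0.08 0.02] grip 0.151 59.7 grip
12.2 [477.4 361.4  63.1] F [ 0.2  1.1 -1.1] M [-0.01  0.02 -0.01] grip 0.148 59.0 lifted
```

View pics/k1.png

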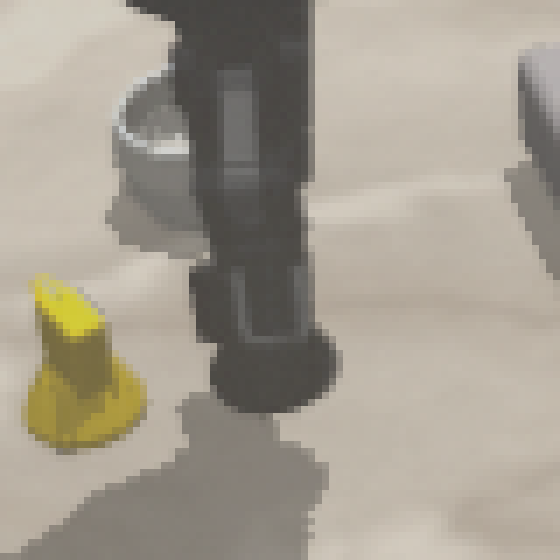

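The knob hangs in the fingers, nose to the left at about (199,300), skirt spanning x 210–340 and bottom at y 412 of the crop. I check the skirt position against prediction, then move above the spindle.

```bash
cat >> h.py <<'E'
def ins(z,dx=0,dy=0): return hob(-2+dx,dy,z+23)   # TCP for knob underside at z
E
python3 - <<'E'
from h import *
t=np.linspace(0,2*np.pi,90)
def box(x,y,z): 
    c=np.array([proj("scene",[x+20*np.cos(a),y+20*np.sin(a),w]) for a in t for w in(z,z+2)]);return c.min(0).round(1),c.max(0).round(1)
print(box(478.2,363.2,40.1),"seen x 264.5-283.1 ymax 248.4")
p=arm.get_obs()["eef_pos"];arm.line_to(p+[0,0,70],feed=200)
arm.goto(ins(110),q(-13));arm.line_to(ins(76),feed=80);o=st()
print(R.from_quat(o["tcp_rot"]).as_matrix().round(3)[:,0],np.degrees(np.arctan2(*R.from_quat(o["tcp_rot"]).as_matrix()[1::-1,0])))
arm.pause(.2);I=arm.capture("scene");T=arm.capture("top")
k=o["eef_pos"]+R.from_quat(o["tcp_rot"]).apply([2,0,0]);print("pred",k,box(k[0],k[1],k[2]-23))
f=lambda I,x,y,w,h,k:np.clip(cv2.resize(I[y:y+h,x:x+w],(w*k,h*k),interpolation=cv2.INTER_NEAREST).astype(float)**.7*5,0,255).astype(np.uint8)
cv2.imwrite("pics/i1.png",np.hstack([f(I,375,140,70,70,8)])[:,:,::-1])
E
```

```text
(array([265.2, 236.1]), array([283.6, 248.6])) seen x 264.5-283.1 ymax 248.4
14.69 [456.1  -3.   98.9] F [ 0.5  0.7 -0.7] M [-0.02  0.02 -0.  ] grip 0.15 59.0
[ 0.975 -0.224 -0.   ] -12.95297250858884
pred [458.0185167   -3.49098055  98.9432199 ] (array([401.7, 180.7]), array([418. , 189.6]))
```

View pics/i1.png

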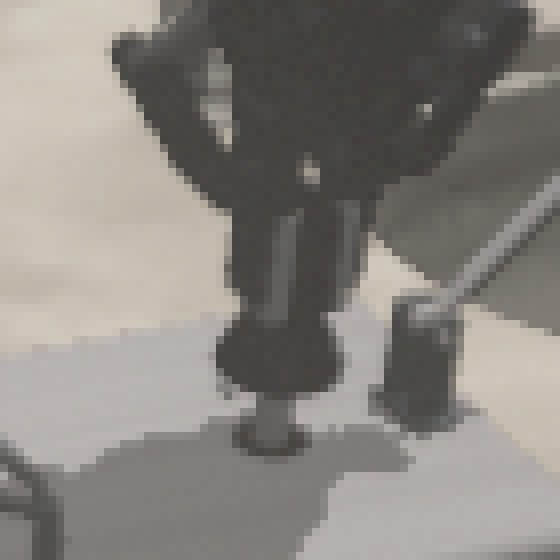

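The skirt centre is at image x≈409.4 and the spindle axis extrapolates to ≈409.6, so they are laterally aligned. I lower with force watch.

```bash
python3 - <<'E'
from h import *
for z in np.arange(73,55.5,-1):
    arm.line_to(ins(z),feed=25);o=st(z)
    if o["wrist_force"][2]>5: print("contact");break
E
```

```text
15.26 [455.7  -3.3  95.9] F [-0.5  0.4 -1.4] M [ 0.01  0.06 -0.01] grip 0.147 59.0 73.0
15.51 [455.8  -3.3  94.9] F [-0.8  0.7 -1. ] M [-0.04  0.02 -0.01] grip 0.15 59.0 72.0
15.76 [455.8  -3.3  93.9] F [-0.2 -0.2 -0.6] M [-0.02 -0.01 -0.02] grip 0.15 59.0 71.0
16.01 [455.8  -3.4  92.9] F [-0.3 -0.3  0. ] M [-0.01 -0.02  0.03] grip 0.151 59.0 70.0
16.26 [455.8  -3.3  91.9] F [ 0.2  0.  -1.3] M [-0.   -0.02  0.04] grip 0.145 59.0 69.0
16.51 [455.8  -3.3  90.9] F [ 0.5  0.3 -0.8] M [-0.02  0.01  0.  ] grip 0.147 59.0 68.0
16.76 [455.8  -3.4  90. ] F [ 0.2  0.1 -1.4] M [ 0.04 -0.04 -0.02] grip 0.148 59.0 67.0
17.01 [455.8  -3.3  88.9] F [ 0.5  0.8 -0.8] M [-0.03 -0.   -0.05] grip 0.15 59.0 66.0
17.26 [455.8  -3.4  87.9] F [0.4 0.5 0.2] M [ 0.01 -0.02  0.01] grip 0.149 59.0 65.0
17.51 [455.8  -3.4  86.9] F [ 0.4  0.3 -0.6] M [-0.04 -0.01  0.01] grip 0.145 59.0 64.0
17.76 [455.8  -3.3  85.9] F [-0.  -0.  -0.7] M [ 0.01  0.11 -0.  ] grip 0.151 59.0 63.0
18.01 [455.8  -3.4  84.9] F [ 0.2 -0.4 -0.9] M [0.   0.04 0.07] grip 0.152 59.0 62.0
18.26 [455.8  -3.3  83.9] F [-0.3  0.7 -0.9] M [-0.03  0.09 -0.02] grip 0.149 59.0 61.0
18.51 [455.8  -3.3  82.9] F [-0.3 -1.  -0.5] M [-0.03 -0.02  0.05] grip 0.154 59.0 60.0
18.76 [455.8  -3.4  82. ] F [-0.3 -0.5 -1.4] M [-0.    0.01 -0.04] grip 0.148 59.0 59.0
19.01 [455.8  -3.4  80.9] F [-0.1 -0.1 -0.3] M [-0.03 -0.01 -0.03] grip 0.145 59.0 58.0
19.26 [455.8  -3.4  79.9] F [0.1 0.7 0.1] M [ 0.   -0.06 -0.01] grip 0.148 59.0 57.0
19.51 [455.8  -3.3  79. ] F [ 1.  -0.2 -0.8] M [ 0.01  0.02 -0.02] grip 0.148 59.0 56.0
```

The knob slid in freely. Now I press against the spring to the stop.

```bash
python3 - <<'E'
from h import *
arm.gripper_to(0,100);st()
for z in np.arange(55,46,-.5):
    arm.line_to(ins(z),feed=20);arm.pause(.1);o=st(z)
    if o["wrist_force"][2]>18: print("stop");break
arm.pause(.5);st()
I=arm.capture("scene");T=arm.capture("top")
f=lambda I,x,y,w,h,k:np.clip(cv2.resize(I[y:y+h,x:x+w],(w*k,h*k),interpolation=cv2.INTER_NEAREST).astype(float)**.7*5,0,255).astype(np.uint8)
cv2.imwrite("pics/p1.png",np.hstack([f(I,390,140,70,70,6),f(T,415,190,60,70,6)])[:,:,::-1])
E
```

```text
19.73 [455.8  -3.4  79. ] F [-0.3  0.9  0.6] M [-0.02 -0.03 -0.04] grip 0.139 100.9
20.07 [455.9  -3.4  78.1] F [-0.7  0.6  2.9] M [0.07 0.09 0.03] grip 0.138 101.1 55.0
20.43 [455.9  -3.4  77.5] F [-1.1 -0.7  3.2] M [0.06 0.1  0.06] grip 0.138 101.2 54.5
20.77 [455.9  -3.4  77. ] F [-0.6 -0.4  3.7] M [0.03 0.15 0.05] grip 0.14 101.2 54.0
21.12 [455.9  -3.4  76.5] F [-1.2  0.3  4.4] M [0.08 0.16 0.05] grip 0.14 101.3 53.5
21.48 [455.9  -3.4  76. ] F [-1.7  0.4  4.7] M [ 0.03  0.16 -0.01] grip 0.136 101.4 53.0
21.82 [455.9  -3.4  75.5] F [-0.5  0.3  5.6] M [0.1  0.16 0.02] grip 0.142 101.4 52.5
22.18 [455.9  -3.4  75.1] F [-0.7  0.2  6. ] M [ 0.04  0.22 -0.03] grip 0.131 101.5 52.0
22.52 [455.9  -3.3  74.6] F [-0.6  0.1  6. ] M [ 0.07  0.18 -0.03] grip 0.14 101.6 51.5
22.88 [455.9  -3.3  74.1] F [-1.7  0.2  6.8] M [ 0.03  0.23 -0.03] grip 0.139 101.6 51.0
23.23 [455.9  -3.4  73.8] F [-1.   0.3  9.4] M [ 0.06  0.34 -0.01] grip 0.138 102.5 50.5
23.57 [455.9  -3.4  73.7] F [-2.8  0.7 15.1] M [ 0.15  0.52 -0.02] grip 0.137 103.4 50.0
23.93 [455.9  -3.4  73.6] F [-3.2  0.7 19.4] M [0.19 0.78 0.08] grip 0.138 104.1 49.5
stop
24.43 [455.9  -3.4  73.6] F [-2.6  1.  19.1] M [ 0.16  0.72 -0.01] grip 0.141 104.1
```

View pics/p1.png

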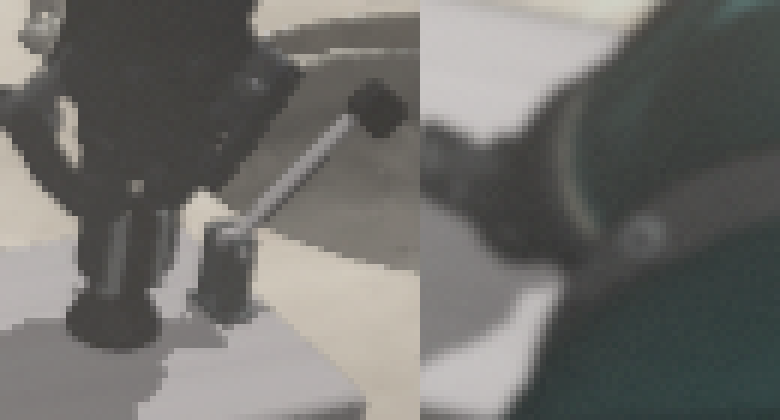

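The knob's skirt is down at the panel, about (113,330) in the crop. The force rose 3→8 N and then stiffly to 19 N, so the stop is reached. The tab is at scene (452.5,157.5), which I check against 2.4 rad.

```bash
python3 - <<'E'
from h import *
for a in(2.2,2.3,2.4,2.5):print(a,proj("scene",tab(a)).round(1))
if abs(proj("scene",tab(2.4))-[452.5,157.5]).max()<2.5:
    st();print(arm.sign_off())
E
```

```text
2.2 [450.7 155.1]
2.3 [452.3 156.8]
2.4 [453.7 158.7]
2.5 [454.7 160.8]
24.52 [455.9  -3.4  73.6] F [-3.   0.6 19.9] M [0.23 0.67 0.05] grip 0.139 104.1
the job is handed in; nothing more can be done
None
```

The job is handed in at about 24.5 s: the lever is folded back to about its 2.4 rad stop (the last picture reads 2.3–2.4). The knob is on the spindle and held pressed to its stop at about 19 N, and I did not touch the crockery or teaspoon.

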